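# Put the radios on charge at shift change

## Robot

A 7-joint arm with a two-finger parallel gripper is mounted at the origin on the work surface. World frame = base frame: x ahead of the robot, y to its left, z up, the work surface at z = 0. Lengths are in m, angles in rad, forces in N, time in s.
With the tool pointing down it reaches from about 0.425 to 0.975 m from the base axis. Payload 16.7 kg.
Tool frame: the origin (TCP) lies at the very end of the fingers, on their centre line; the grasp point (between the pads) lies manip.grip_depth behind it (manip.grip_depth is the distance from the TCP to the grasp point, in m); z points along the fingers, y is the direction in which the jaws open and shut (so a half turn about z gives the same grasp; the last joint's range is limited). The gripper opens to 85 mm and grips with 20 to 120 N. Pads are 22 mm wide; open, the fingers measure 114 mm over their backs; the gripper's body (76 mm by 85 mm) begins 54 mm behind the grasp point. The pads swing forward as they close: fully open they stand 13 mm farther back than shut.
Start: joints at [-1.258, 0.426, 0.074, 1.606, -0.034, 1.111, -0.067], TCP at [0.301, 0.604, 0.195] pointing down, gripper open.
Joint ranges: [-2.85, 2.85], [-0.5, 2.14], [-1.23, 1.37], [0.21, 2.46], [-1.02, 4.16], [0.16, 2.05], [-2.73, 2.73]. Speed limits (rad/s): [1.89, 1.89, 2.39, 2.39, 3.01, 3.01, 3.01].

## Interface

Orientations are given as a rotation vector (axis times angle).
In Python, from station import observe, capture, manip, find_in, cut_out gives the robot as it stands.
- The arm moves only by the tool apply_moves, never from a script. Its arguments are lists of equal length, an entry for each row: "travel": the shift along the world's x, y, z in cm, a list of three; "dr": the turn, a rotation vector about the world's x, y, z in degrees, a list of three; "jaw": the finger opening in cm, from 0 to 8.54. A call has 1 to 20 rows; each row shifts and turns the commanded pose from where the row before left it; what a row does not reach is not made up. A row lasts 1/12 s, in which the tool goes at most 41.7 mm and 7.16 degrees, less where a joint would pass 70% of its speed; a pose out of reach is approached as far as the arm can. A call with a gripper value outside its range is refused whole. The fingers move at their own pace and stop on an object; the grip force is fixed at half the most. Time passes only in rows, so rows that do not move let the fingers close. It gives the time, the measured TCP pose, the force and the opening at its end, in the units of the state.
- observe(): the state, without advancing time (a new reading comes with each control period).
- capture(name): name is "scene" or "top" or "wrist"; returns a dict with "image" (480x640x3 uint8, blue, green, red), "mtx" (3x3 intrinsics, pixels), "origin" and "rotation" of the camera in the world; the wrist camera has in their place "hand_eye" (4x4, takes a point from camera to tool coordinates, whose origin is the TCP and whose axes are the flange's). Camera axes: x right, y up, looking along -z (the intrinsics and any distortion apply to the point x, -y, -z); pixel columns grow to the right and rows downward; lengths in m; the calibration is good to about 2 mm. A picture is of the moment at which its call begins: read the wrist's pose just before it. There is no depth.
- manip.hand_in(): hands the job in, once; it reports no verdict.
Trained networks look in the newest picture that a camera, given by its name, has taken for a name from the list of things; names that differ only in an ending like _2 or _b are one class to them, and where a whole thing is asked for, a point or a joint stands for the part that bears it (a point fixed in the world has none). Each returns a list of dicts, best first, with "confidence" (0 to 1); they miss things now and then, are a little off and sometimes report something else, mostly with a low value. They report only what shows in the picture. A call takes as long as a camera call. They do not tell look-alikes from the thing itself.
- find_in(name, camera): "rect" ([centre column, centre row, width, height] in pixels, round what is visible of it).
- cut_out(name, camera): "region" (480x640 bool, what is visible of it) and "rect" ([centre column, centre row, width, height] in pixels, round what is visible of it).
The state is a dict: "clock": time; "joint_pos": joint angles; "qd": joint speeds; "joint_torque": joint torques, N m; "tcp_pos": TCP position; "eef_rot": TCP orientation; "contact_force": force on the tool from outside, world axes, zero at the start; "moment": the same for the moment, N m; "opening": finger opening in m.
Only numpy, scipy, OpenCV 4.12 (cv2) and the standard library are available. Lean on these libraries where they do the work, as an engineer would, in place of code of your own. Each camera call takes 0.05 s, during which the arm holds its last target. There are 200 camera calls.

## Task

The shift is over: put the three two-way radios (large, medium, small) and the bare spare battery on charge, each standing upright in the charger whose pocket is made for its size. Lower each one gently until it rests on the pocket's floor, without dropping it in, then let go. Leave the stapler and the hand-sanitiser bottle where they are.

Things in the scene. Friction and masses are not known exactly. Their poses are not given: they have to be found in the camera images.
- radio_large_mid (a point): Large two-way radio, black, standing on the desk (mm): housing 60 wide (y) x 38 thick (x) x 120 tall (z). This point is its centre, half-way up (60 above its underside). On top: a 12 thick stub antenna, 28 high, near the +y edge, and a 10 high knob near the -y edge. -x is its front (display). Grip it across its thickness, high on the housing; its lower end goes into the charger.
- radio_medium_mid (a point): Medium two-way radio, black, standing on the desk (mm): housing 54 wide (y) x 32 thick (x) x 100 tall (z). This point is its centre, half-way up (50 above its underside). On top: a 12 thick stub antenna, 26 high, near the +y edge, and a 10 high knob near the -y edge. -x is its front (display). Grip it across its thickness, high on the housing; its lower end goes into the charger.
- radio_small_mid (a point): Small two-way radio, black, standing on the desk (mm): housing 46 wide (y) x 24 thick (x) x 82 tall (z). This point is its centre, half-way up (41 above its underside). On top: a 12 thick stub antenna, 22 high, near the +y edge, and a 10 high knob near the -y edge. -x is its front (display). Grip it across its thickness, high on the housing; its lower end goes into the charger.
- battery_mid (a point): Bare spare battery pack, standing on the desk (mm): dark slab 56 wide (y) x 20 thick (x) x 92 tall (z), no antenna or knob, a light plate on its front (-x). This point is its centre, half-way up (46 above its underside). Grip it across its thickness, near the top; its lower end goes into the charger.
- pocket_large (a point): Charger of the large radio, with the biggest pocket, grey, fixed (mm). This point is the middle of the pocket's floor, 12 above the desk. Pocket 68 wide (y) x 46 (x), 40 deep, upright; rim 52 above the desk; the mouth widens by 5 all round in its top 10. Outside: 51 to either side, 40 behind (+x), 66 in front (-x, low sloping deck). z up.
- pocket_medium (a point): Charger of the medium radio, with the middle-sized pocket, grey, fixed (mm). This point is the middle of the pocket's floor, 12 above the desk. Pocket 62 wide (y) x 40 (x), 36 deep, upright; rim 48 above the desk; the mouth widens by 5 all round in its top 10. Outside: 48 to either side, 37 behind (+x), 59 in front (-x, low sloping deck). z up.
- pocket_small (a point): Charger of the small radio, with the shortest pocket, grey, fixed (mm). This point is the middle of the pocket's floor, 12 above the desk. Pocket 54 wide (y) x 32 (x), 30 deep, upright; rim 42 above the desk; the mouth widens by 5 all round in its top 10. Outside: 44 to either side, 33 behind (+x), 53 in front (-x, low sloping deck). z up.
- pocket_battery (a point): Charger of the spare battery, with the long narrow pocket and two lamps, grey, fixed (mm). This point is the middle of the pocket's floor, 12 above the desk. Pocket 64 wide (y) x 28 (x), 36 deep, upright; rim 48 above the desk; the mouth widens by 5 all round in its top 10. Outside: 49 to either side, 31 behind (+x), 65 in front (-x, low sloping deck). z up.
- stapler: Desk stapler, 130 mm long (x) x 34 mm wide (y) x 52 mm tall, loose, lying between the chargers; origin under its middle. To be left alone.
- sanitiser: Hand-sanitiser pump bottle, 62 mm diameter, 179 mm tall, loose; origin under its middle. To be left alone.
Mind the look-alikes: they are no part of the job. What is shaped like the part that bears radio_small_mid but green is not meant. Leave any purple look-alike of the part that bears pocket_medium alone.

How it is judged:
By the outcome, as a careful person would: the job done as asked, in the order asked, and still so for the second after the job is handed in, with the robot touching nothing.
It also fails if it takes over 115 s, if anything falls off the work surface, if the arm or the gripper's body presses on something with over 40 N, if the wrist force passes 120 N, or if a joint passes its speed limit or range.

## Working session

There is one attempt and no reset: what is moved stays moved. The work goes in short steps, Python scripts to look and compute and a tool call to move; the robot and the scene stay as the last step left them, time stands still between calls to the robot, and variables do not carry over. Pictures are saved under pics/ and viewed, about 12 in all and at most 16, crops included, and the job is handed in when it is done.

Besides the shell and the picture viewer there is one more tool, called after ">>>" by a JSON object that holds its "method" and its "body", one argument or row to a line. apply_moves: Moves the arm, as the interface text tells. Its arguments: {"type":"object","properties":{"travel":{"type":"array"},"dr":{"type":"array"},"jaw":{"type":"array"}},"required":["travel","dr","jaw"]}

```bash
ls; mkdir -p pics; python3 - <<'E'
from station import observe, capture, manip, find_in, cut_out
import cv2,numpy as np
print(observe()); print(manip.grip_depth)
for c in ("scene","top"):
    d=capture(c); cv2.imwrite(f"pics/{c}0.png",d["image"]); print(c,d["mtx"].tolist(),d["origin"],d["rotation"].tolist() if hasattr(d["rotation"],'tolist') else d["rotation"],[k for k in d])
    for n in "radio_large_mid radio_medium_mid radio_small_mid battery_mid pocket_large pocket_medium pocket_small pocket_battery stapler sanitiser".split():
        print(n,[(round(r["confidence"],2),[int(v) for v in r["rect"]]) for r in find_in(n,c)][:5])
print(capture("wrist")["hand_eye"])
E
```

```text
pics
{'clock': 0.0, 'joint_pos': array([-1.25851102,  0.42672594,  0.07384515,  1.60660143, -0.03411502,
        1.11079449, -0.06709336]), 'qd': array([ 0.00049268,  0.00115507,  0.00074745,  0.00103872, -0.00108779,
       -0.00052277, -0.00122024]), 'joint_torque': array([ 1.62232786e-04, -9.49839163e+01,  3.76081198e+00, -4.63503850e+01,
        1.91878231e-02,  1.02462384e-02,  5.00204840e-05]), 'tcp_pos': array([0.3005648 , 0.60388661, 0.19391696]), 'eef_rot': array([-7.18933723e-01, -3.05800382e+00,  1.96613127e-03]), 'contact_force': array([-0.23930278,  0.39682929, -0.40991084]), 'moment': array([-0.04467227,  0.00430112, -0.04266844]), 'opening': 0.08550847377515619}
0.0187
scene [[539.3823705985701, 0.0, 316.0790613443133], [0.0, 539.3823705985701, 242.31827728978385], [0.0, 0.0, 1.0]] [ 1.12160573 -0.528504    1.04828044] [0.6234497582416849, 0.30333556807688217, 0.8244909412582995] ['image', 'mtx', 'origin', 'rotation']
radio_large_mid [(0.81, [366, 161, 24, 57])]
radio_medium_mid [(0.55, [280, 254, 30, 38])]
radio_small_mid [(0.78, [193, 242, 18, 40]), (0.56, [219, 272,
[... 655 characters left out ...]
, 263, 27, 27])]
radio_small_mid [(0.8, [394, 338, 19, 20]), (0.58, [392, 289, 23, 12])]
battery_mid [(0.68, [239, 261, 24, 20]), (0.43, [435, 223, 49, 50])]
pocket_large [(0.6, [434, 225, 52, 51])]
pocket_medium [(0.75, [174, 169, 50, 45]), (0.72, [235, 193, 44, 46])]
pocket_small [(0.81, [139, 226, 40, 46])]
pocket_battery [(0.63, [355, 197, 42, 39])]
stapler [(0.95, [295, 220, 18, 57])]
sanitiser [(0.55, [473, 305, 40, 29])]
[[-1.37821647e-03  9.60482009e-01  2.78338664e-01  6.94773583e-02]
 [ 9.99999050e-01  1.32966393e-03  3.63215361e-04  7.46836451e-04]
 [-2.12350610e-05  2.78338900e-01 -9.60482929e-01 -1.78775635e-01]
 [ 0.00000000e+00  0.00000000e+00  0.00000000e+00  1.00000000e+00]]
```

```bash
python3 - <<'E'
import cv2
a=cv2.imread("pics/top0.png")[120:370,90:520]; cv2.imwrite("pics/t0c.png",cv2.resize(a,None,fx=1.85,fy=1.85,interpolation=2))
a=cv2.imread("pics/scene0.png")[110:410,100:520]; cv2.imwrite("pics/s0c.png",cv2.resize(a,None,fx=1.9,fy=1.9,interpolation=2))
E
```

```text
(no output)
```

View pics/t0c.png

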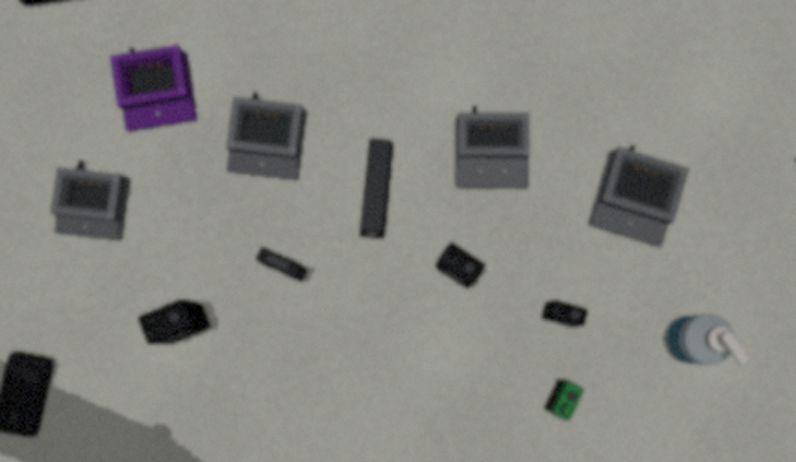

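View pics/s0c.png

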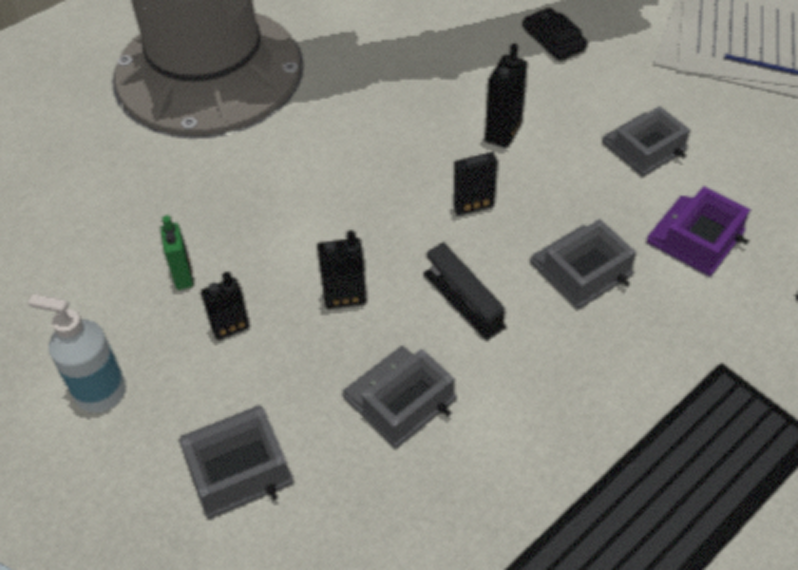

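Top view (full-frame pixels):
- **Black radios:** large (184,293), medium (338,263), small (394,289). The green look-alike is at (394,338).
- **Battery:** (243,262).
- **Grey chargers:** small (139,225), medium (235,190), battery with two lamps (355,195), large (435,222). The purple look-alike is at (174,169).
- **Fronts:** all face the robot, because the contacts face the scene camera.

Next step is to fit the models to the masks from both cameras.

```bash
cat > h.py <<'E'
import numpy as np, cv2
from scipy.spatial.transform import Rotation as Ro
from scipy.optimize import minimize
from station import observe, capture, manip, find_in, cut_out
def box(x0,x1,y0,y1,z0,z1): return np.array([[x,y,z] for x in(x0,x1) for y in(y0,y1) for z in(z0,z1)])/1000.
def radio(w,t,h,a): return [box(-t/2,t/2,-w/2,w/2,0,h),box(-6,6,w/2-16,w/2-4,h,h+a),box(-6,6,-w/2+4,-w/2+16,h,h+10)]
def chg(s,b,f,r): return [box(-b,b,-s,s,0,r),np.vstack([box(-b,-b,-s,s,0,r),box(-f,-f,-s,s,0,14)])]
M=dict(radio_large_mid=radio(60,38,120,28),radio_medium_mid=radio(54,32,100,26),radio_small_mid=radio(46,24,82,22),
 battery_mid=[box(-10,10,-28,28,0,92)],pocket_large=chg(51,40,66,52),pocket_medium=chg(48,37,59,48),pocket_small=chg(44,33,53,42),pocket_battery=chg(49,31,65,48))
def cam(d,st=None):
    K=np.array(d["mtx"])
    if "hand_eye" in d:
        T=np.eye(4);T[:3,:3]=Ro.from_rotvec(st["eef_rot"]).as_matrix();T[:3,3]=st["tcp_pos"];T=T@d["hand_eye"]
        return K,T[:3,:3],T[:3,3]
    return K,Ro.from_rotvec(d["rotation"]).as_matrix(),np.array(d["origin"])
def proj(c,P):
    K,R,o=c; p=(P-o)@R*[1,-1,-1]; q=p@K.T; return q[:,:2]/q[:,2:]
def ray(c,uv,z):
    K,R,o=c; v=R@(np.linalg.inv(K)@[uv[0],uv[1],1]*[1,-1,-1]); return o+v*(z-o[2])/v[2]
def place(P,x): 
    c,s=np.cos(x[2]),np.sin(x[2]); return P@np.array([[c,s,0],[-s,c,0],[0,0,1]])+[x[0],x[1],0]
def render(name,c,x,S=2):
    m=np.zeros((480*S,640*S),np.uint8)
    for P in M[name]:
        h=cv2.convexHull(((proj(c,place(P,x))*S+S/2-.5)*16).astype(np.int32)); cv2.fillConvexPoly(m,h,1,shift=4)
    return m
def fit(name,views,x0):
    V=[(c,cv2.resize(m.astype(np.uint8),None,fx=2,fy=2,interpolation=0)) for c,m in views]
    def cost(x):
        return sum(1-(a&m).sum()/max(1,(a|m).sum()) for c,m in V for a in[render(name,c,x)])/len(V)
    best=None
    for y in(-.5,-.25,0,.25,.5):
        r=minimize(cost,[x0[0],x0[1],y],method="Nelder-Mead",options=dict(initial_simplex=np.array([[x0[0],x0[1],y],[x0[0]+.01,x0[1],y],[x0[0],x0[1]+.01,y],[x0[0],x0[1],y+.1]]),xatol=2e-4,fatol=1e-4))
        if best is None or r.fun<best.fun: best=r
    return best.x,1-best.fun
E
python3 - <<'E'
from h import *
px=dict(radio_large_mid=(184,293),radio_medium_mid=(338,263),radio_small_mid=(394,289),battery_mid=(243,262),pocket_large=(435,222),pocket_medium=(235,190),pocket_small=(139,225),pocket_battery=(355,195))
C={k:cam(capture(k)) for k in("top","scene")}
for n,p in px.items():
    z=.04 if n[0]=='r' or n[0]=='b' else .02
    g=ray(C["top"],p,z); vs=[];cf=[]
    for k in C:
        q=proj(C[k],g[None])[0]
        L=[r for r in cut_out(n,k) if np.hypot(*(np.array(r["rect"][:2])-q))<25]
        if L: vs.append((C[k],L[0]["region"])); cf.append((k,round(L[0]["confidence"],2)))
    if vs:
        x,f=fit(n,vs,g); print(n,g.round(3),x.round(4),round(np.degrees(x[2]),1),round(f,2),cf)
    else: print(n,g.round(3),"none")
E
```

```text
radio_large_mid [0.397 0.253 0.04 ] [0.3964 0.2465 0.4956] 28.4 0.92 [('top', 0.67), ('scene', 0.6)]
radio_medium_mid [ 0.478 -0.108  0.04 ] [ 0.4772 -0.1065 -0.5639] -32.3 0.91 [('top', 0.94), ('scene', 0.64)]
radio_small_mid [ 0.42  -0.242  0.04 ] [ 0.4208 -0.2431 -0.212 ] -12.1 0.89 [('top', 0.59), ('scene', 0.65)]
battery_mid [0.474 0.117 0.04 ] [ 0.4724  0.1199 -0.3909] -22.4 0.87 [('top', 0.66), ('scene', 0.65)]
pocket_large [ 0.587 -0.344  0.02 ] [ 0.5913 -0.346  -0.2701] -15.5 0.92 [('top', 0.66), ('scene', 0.72)]
pocket_medium [0.651 0.146 0.02 ] [ 0.6523  0.148  -0.1124] -6.4 0.91 [('top', 0.92), ('scene', 0.69)]
pocket_small [0.558 0.374 0.02 ] [ 0.5595  0.3739 -0.1018] -5.8 0.89 [('top', 0.58), ('scene', 0.75)]
pocket_battery [ 0.648 -0.147  0.02 ] [ 0.6512 -0.1499  0.0342] 2.0 0.91 [('top', 0.91), ('scene', 0.89)]
```

>>> {"method": "apply_moves", "body": {
  "travel": [
    [0.8,-2.97,0.4],
    [0.8,-2.97,0.4],
    [0.8,-2.97,0.4],
    [0.8,-2.97,0.4],
    [0.8,-2.97,0.4],
    [0.8,-2.97,0.4],
    [0.8,-2.97,0.4],
    [0.8,-2.97,0.4],
    [0.8,-2.97,0],
    [0.8,-2.97,0],
    [0.8,-2.97,0],
    [0.8,-2.97,0],
    [0,0,0],
    [0,0,0]
  ],
  "dr": [
    [0,0,-2.9],
    [0,0,-2.9],
    [0,0,-2.9],
    [0,0,-2.9],
    [0,0,-2.9],
    [0,0,-2.9],
    [0,0,-2.9],
    [0,0,-2.9],
    [0,0,-2.9],
    [0,0,-2.9],
    [0,0,-2.9],
    [0,0,-2.9],
    [0,0,0],
    [0,0,0]
  ],
  "jaw": [8.5,8.5,8.5,8.5,8.5,8.5,8.5,8.5,8.5,8.5,8.5,8.5,8.5,8.5]
}}

```text
clock: 3.22
tcp_pos: [0.3973, 0.2466, 0.227]
eef_rot: [-1.604, -2.701, -0.002]
contact_force: [0.2, 0.7, 0.4]
opening: 0.0851
```

```bash
cat >> h.py <<'E'
G=dict(radio_large_mid=(.3964,.2465),radio_medium_mid=(.4772,-.1065),radio_small_mid=(.4208,-.2431),battery_mid=(.4724,.1199),
 pocket_large=(.5913,-.346),pocket_medium=(.6523,.148),pocket_small=(.5595,.3739),pocket_battery=(.6512,-.1499))
def look(n,tag,view=True,tgt=None):
    st=observe(); d=capture("wrist"); c=cam(d,st); im=d["image"].copy()
    yt=np.degrees(np.arctan2(*Ro.from_rotvec(st["eef_rot"]).as_matrix()[[1,0],1]))
    print("t",round(st["clock"],2),"tcp",st["tcp_pos"].round(4),"yawY",round(yt,2),"open",round(st["opening"],4),"F",st["contact_force"].round(1))
    if n:
        q=proj(c,np.array([[*G[n],.05]]))[0]
        L=[r for r in cut_out(n,"wrist") if np.hypot(*(np.array(r["rect"][:2])-q))<120]
        print("expect",q.round(),[(round(r["confidence"],2),np.round(r["rect"])) for r in L])
        if L:
            x,f=fit(n,[(c,L[0]["region"])],G[n]); ya=np.degrees(x[2])
            print(n,"fit",x[:2].round(4),"yaw",round(ya,1),"iou",round(f,2),"| go cm",((x[:2]-st["tcp_pos"][:2])*100).round(2),"turn",round(ya-yt,1))
            for P in M[n]:
                h=cv2.convexHull(proj(c,place(P,x)).astype(np.int32)); cv2.polylines(im,[h],True,(0,255,255),1)
    cv2.imwrite(f"pics/{tag}.png",im)
E
python3 -c "
from h import *
look('radio_large_mid','w1')"
```

```text
t 3.22 tcp [0.3973 0.2466 0.227 ] yawY 28.58 open 0.0851 F [0.2 0.7 0.4]
expect [317. 204.] [(0.87, array([316., 211.,  56.,  94.]))]
radio_large_mid fit [0.3958 0.2462] yaw 24.3 iou 0.96 | go cm [-0.15 -0.05] turn -4.3
```

View pics/w1.png

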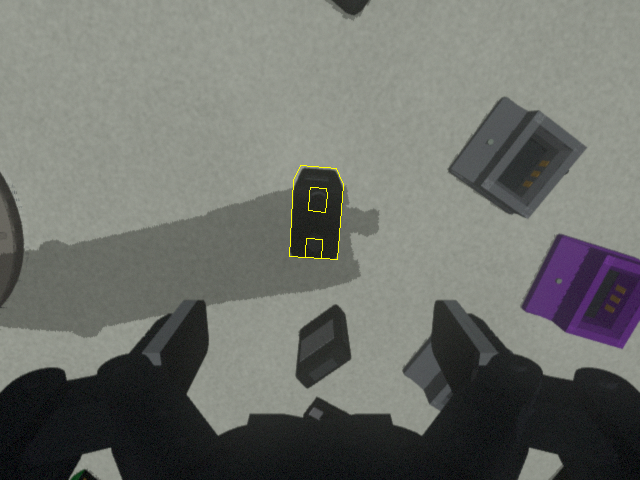

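Fit overlay hugs the large radio at (316,211), IoU 0.96. It lies midway between the fingers, so I descend and grip.

>>> {"method": "apply_moves", "body": {
  "travel": [
    [-0.15,-0.05,0],
    [0,0,0],
    [0,0,-2],
    [0,0,-2],
    [0,0,-2],
    [0,0,-2],
    [0,0,-2],
    [0,0,-2],
    [0,0,-1.5],
    [0,0,-0.7],
    [0,0,0],
    [0,0,0],
    [0,0,0],
    [0,0,0],
    [0,0,0],
    [0,0,0],
    [0,0,0],
    [0,0,0]
  ],
  "dr": [
    [0,0,-4.3],
    [0,0,0],
    [0,0,0],
    [0,0,0],
    [0,0,0],
    [0,0,0],
    [0,0,0],
    [0,0,0],
    [0,0,0],
    [0,0,0],
    [0,0,0],
    [0,0,0],
    [0,0,0],
    [0,0,0],
    [0,0,0],
    [0,0,0],
    [0,0,0],
    [0,0,0]
  ],
  "jaw": [8.5,8.5,8.5,8.5,8.5,8.5,8.5,8.5,8.5,8.5,8.5,1,1,1,1,1,1,1]
}}

```text
clock: 4.82
tcp_pos: [0.3953, 0.2474, 0.0848]
eef_rot: [-1.701, -2.641, -0.0]
contact_force: [0.5, -0.1, -0.3]
opening: 0.01
```

```bash
python3 -c "
from h import *
look('radio_large_mid','w2')
d=capture('scene');cv2.imwrite('pics/s2.png',cv2.resize(d['image'][60:300,250:500],None,fx=2.2,fy=2.2))
a=cv2.imread('pics/w2.png'); b=cv2.imread('pics/s2.png'); b=cv2.resize(b,(500,480)); a=a[:,120:520]; cv2.imwrite('pics/m2.png',cv2.resize(np.hstack([a,b]),None,fx=.88,fy=.88))"
```

```text
t 4.82 tcp [0.3953 0.2474 0.0848] yawY 24.44 open 0.01 F [ 0.5 -0.1 -0.3]
expect [319. 253.] [(0.76, array([314., 278.,  95., 175.]))]
radio_large_mid fit [0.3952 0.2493] yaw 27.3 iou 0.62 | go cm [-0.01  0.19] turn 2.8
```

View pics/m2.png

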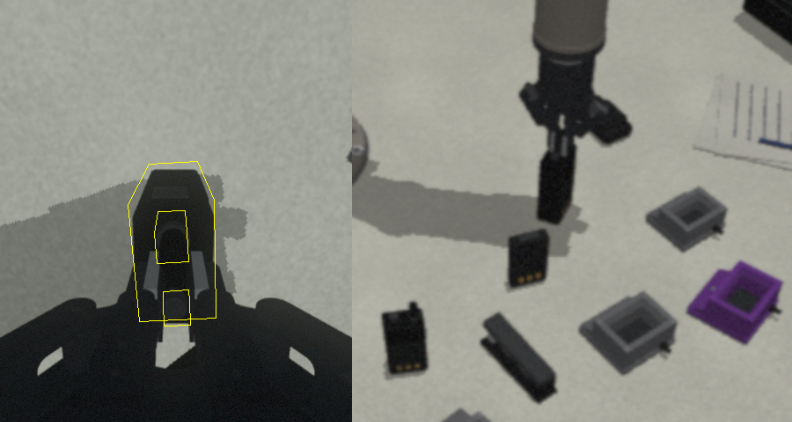

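```bash
python3 -c "
from h import *
st=observe();d=capture('scene');c=cam(d);im=d['image'];t=st['tcp_pos']
s=6
u=proj(c,np.array([t,[.3955,.2465,0],[.3955,.2465,.12],[.3955,.2465,.148]]));print(u.round(1))
o=np.array([330,110]);a=cv2.resize(im[110:210,330:420],None,fx=s,fy=s,interpolation=2)
a=np.clip(a.astype(float)*2.2,0,255).astype(np.uint8)
for P in M['radio_large_mid']:
  h=cv2.convexHull(((proj(c,place(P,[.3955,.2465,.424]))-o)*s).astype(np.int32)); cv2.polylines(a,[h],True,(0,255,255),1)
cv2.circle(a,tuple(((u[0]-o)*s).astype(int)),4,(0,0,255),-1)
d=capture('wrist');b=np.clip(d['image'][150:350,220:420].astype(float)*2.2,0,255).astype(np.uint8);b=cv2.resize(b,(600,600))
cv2.imwrite('pics/m3.png',cv2.resize(np.hstack([a,b]),None,fx=.69,fy=.69))"
```

```text
[[366.4 155.6]
 [364.5 178.9]
 [367.1 145.5]
 [367.7 137. ]]
```

View pics/m3.png

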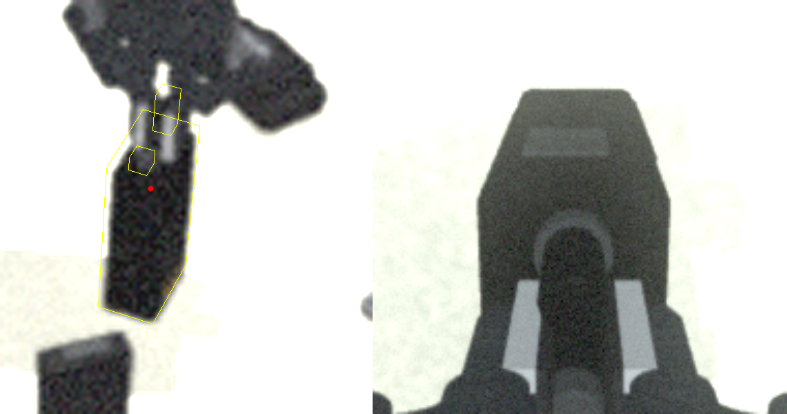

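>>> {"method": "apply_moves", "body": {
  "travel": [
    [0,0,0],
    [0,0,0],
    [0,0,0],
    [0,0,0],
    [0,0,0],
    [0,0,3],
    [0,0,3],
    [0,0,3],
    [0,0,3],
    [0,0,2],
    [0,0,0]
  ],
  "dr": [
    [0,0,0],
    [0,0,0],
    [0,0,0],
    [0,0,0],
    [0,0,0],
    [0,0,0],
    [0,0,0],
    [0,0,0],
    [0,0,0],
    [0,0,0],
    [0,0,0]
  ],
  "jaw": [8.5,8.5,8.5,8.5,8.5,8.5,8.5,8.5,8.5,8.5,8.5]
}}

```text
clock: 5.98
tcp_pos: [0.3968, 0.2486, 0.2286]
eef_rot: [1.701, 2.64, 0.009]
contact_force: [0.7, 0.8, 0.6]
opening: 0.0851
```

```bash
python3 - <<'E'
from h import *
st=observe();print(st["tcp_pos"],st["opening"],st["clock"])
C={k:cam(capture(k),st) for k in("top","scene","wrist")}; print(C["wrist"][0])
for n,cs in (("radio_large_mid",("wrist",)),("radio_medium_mid",("top","scene")),("radio_small_mid",("top","scene"))):
    vs=[]
    for k in cs:
        q=proj(C[k],np.array([[*G[n],.05]]))[0]
        L=[r for r in cut_out(n,k) if np.hypot(*(np.array(r["rect"][:2])-q))<(120 if k=="wrist" else 20)]
        if L: vs.append((C[k],L[0]["region"])); print(k,L[0]["rect"],q)
    for m in("radio_large_mid","radio_medium_mid","radio_small_mid"):
        x,f=fit(m,vs,G[n]); print(n,"as",m,x.round(3),round(f,3))
E
```

```text
[0.39682342 0.24855238 0.2285624 ] 0.08505487021562008 5.9833
[[381.43939833   0.         319.55535424]
 [  0.         381.43939833 237.72224082]
 [  0.           0.           1.        ]]
wrist [315.6, 215.1, 53.6, 92.6] [315.87700176 206.28800841]
radio_large_mid as radio_large_mid [0.398 0.247 0.428] 0.923
radio_large_mid as radio_medium_mid [0.4  0.24 0.42] 0.741
radio_large_mid as radio_small_mid [0.406 0.23  1.029] 0.5
top [338.4, 264.1, 29.1, 29.4] [337.57410609 263.01635571]
scene [280.8, 255.2, 30.1, 37.6] [280.32389832 253.21108728]
radio_medium_mid as radio_large_mid [ 0.475 -0.105 -0.579] 0.699
radio_medium_mid as radio_medium_mid [ 0.478 -0.106 -0.573] 0.912
radio_medium_mid as radio_small_mid [ 0.479 -0.106 -0.307] 0.74
top [394.2, 288.8, 26.6, 11.9] [395.12317277 288.62082856]
scene [216.5, 271.8, 27.8, 38.3] [217.99591248 269.76638594]
radio_small_mid as radio_large_mid [ 0.42  -0.235  0.227] 0.45
radio_small_mid as radio_medium_mid [ 0.42  -0.239  0.088] 0.604
radio_small_mid as radio_small_mid [ 0.421 -0.243 -0.22 ] 0.895
```

```bash
python3 -c "
from h import *
st=observe();t=st['tcp_pos'];R=Ro.from_rotvec(st['eef_rot']).as_matrix();out=[]
for k in('scene','wrist'):
  d=capture(k);c=cam(d,st);im=d['image']
  pts=np.array([t+R@np.array(v)/1000. for v in([0,0,0],[0,0,-40],[0,42.5,-13],[0,-42.5,-13],[0,42.5,-45],[0,-42.5,-45])])
  u=proj(c,pts);print(k,u.round(0).tolist())
  w,h,o=(110,110,np.array([310,70])) if k=='scene' else (400,400,np.array([120,80]))
  s=400/w;a=cv2.resize(im[o[1]:o[1]+h,o[0]:o[0]+w],(400,400),interpolation=2);a=np.clip(a.astype(float)*2,0,255).astype(np.uint8)
  for p,col in zip(u,[(0,0,255),(0,160,255)]+[(0,255,0)]*2+[(255,0,255)]*2): cv2.circle(a,tuple(((p-o)*s).astype(int)),3,col,-1)
  out.append(a)
cv2.imwrite('pics/m4.png',np.hstack(out))"
```

```text
scene [[370.0, 112.0], [371.0, 99.0], [387.0, 113.0], [354.0, 104.0], [388.0, 101.0], [354.0, 92.0]]
wrist [[317.0, 273.0], [317.0, 310.0], [408.0, 283.0], [226.0, 283.0], [426.0, 315.0], [207.0, 316.0]]
```

View pics/m4.png

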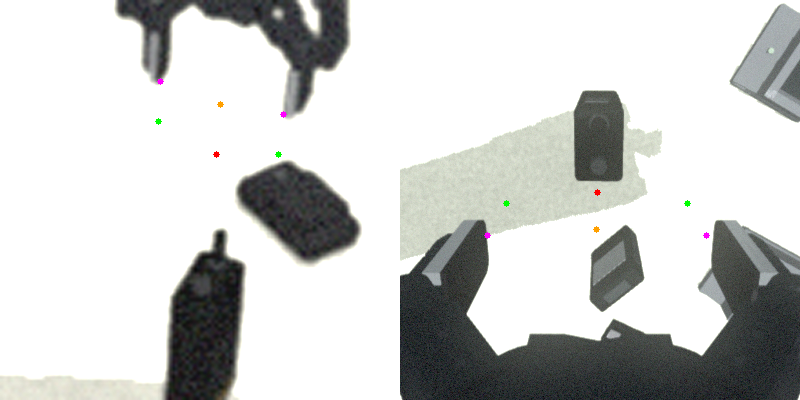

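The picture shows the open fingertips ending about 45 mm behind the reported TCP, at the magenta marks, rather than 13 mm. So the real fingers end about 32 mm short of the TCP, and the grip closed in the air above the housing. The body sits back by the same amount, so I'll command every grasp 3 cm lower and watch the force.

>>> {"method": "apply_moves", "body": {
  "travel": [
    [0,-0.2,-2],
    [0,0,-3],
    [0,0,-3],
    [0,0,-3],
    [0,0,-2],
    [0,0,-1],
    [0,0,-1],
    [0,0,-1],
    [0,0,-0.7],
    [0,0,-0.5],
    [0,0,0]
  ],
  "dr": [
    [0,0,0],
    [0,0,0],
    [0,0,0],
    [0,0,0],
    [0,0,0],
    [0,0,0],
    [0,0,0],
    [0,0,0],
    [0,0,0],
    [0,0,0],
    [0,0,0]
  ],
  "jaw": [8.5,8.5,8.5,8.5,8.5,8.5,8.5,8.5,8.5,8.5,8.5]
}}

```text
clock: 7.4
tcp_pos: [0.3952, 0.2453, 0.0521]
eef_rot: [-1.701, -2.641, 0.001]
contact_force: [-0.1, -0.0, -0.1]
opening: 0.0849
```

>>> {"method": "apply_moves", "body": {
  "travel": [
    [0,0,0],
    [0,0,0],
    [0,0,0],
    [0,0,0],
    [0,0,0],
    [0,0,0],
    [0,0,0]
  ],
  "dr": [
    [0,0,0],
    [0,0,0],
    [0,0,0],
    [0,0,0],
    [0,0,0],
    [0,0,0],
    [0,0,0]
  ],
  "jaw": [1,1,1,1,1,1,1]
}}

```text
clock: 7.98
tcp_pos: [0.3954, 0.2456, 0.0532]
eef_rot: [-1.701, -2.641, -0.001]
contact_force: [-2.2, -1.2, 9.9]
opening: 0.0371
```

>>> {"method": "apply_moves", "body": {
  "travel": [
    [0,0,1],
    [0,0,2],
    [0,0,3],
    [0,0,3],
    [0,0,3],
    [0,0,3],
    [0,0,2],
    [0,0,0]
  ],
  "dr": [
    [0,0,0],
    [0,0,0],
    [0,0,0],
    [0,0,0],
    [0,0,0],
    [0,0,0],
    [0,0,0],
    [0,0,0]
  ],
  "jaw": [1,1,1,1,1,1,1,1]
}}

```text
clock: 8.65
tcp_pos: [0.3967, 0.2463, 0.2271]
eef_rot: [1.701, 2.64, 0.01]
contact_force: [0.4, 0.4, -3.6]
opening: 0.037
```

>>> {"method": "apply_moves", "body": {
  "travel": [
    [0.7,-1.5,0],
    [0.8,-2.5,0],
    [0.8,-3,0],
    [0.8,-3.3,0],
    [0.8,-3.3,0],
    [0.8,-3.3,0],
    [0.8,-3.3,0],
    [0.8,-3.3,0],
    [0.8,-3.3,0],
    [0,-3.3,0],
    [0,-3.3,0],
    [0,-3.3,0],
    [0,-3.3,0],
    [0,-3.3,0],
    [0,-3.3,0],
    [0,-3.3,0],
    [0,-3.3,0],
    [0,-3,0],
    [0,-0.5,0],
    [0,0,0]
  ],
  "dr": [
    [0,0,-2.1],
    [0,0,-2.1],
    [0,0,-2.1],
    [0,0,-2.1],
    [0,0,-2.1],
    [0,0,-2.1],
    [0,0,-2.1],
    [0,0,-2.1],
    [0,0,-2.1],
    [0,0,-2.1],
    [0,0,-2.1],
    [0,0,-2.1],
    [0,0,-2.1],
    [0,0,-2.1],
    [0,0,-2.1],
    [0,0,-2.1],
    [0,0,-2.1],
    [0,0,-2.1],
    [0,0,-2.1],
    [0,0,0]
  ],
  "jaw": [1,1,1,1,1,1,1,1,1,1,1,1,1,1,1,1,1,1,1,1]
}}

```text
clock: 10.32
tcp_pos: [0.4643, -0.3242, 0.2216]
eef_rot: [-2.506, -1.893, 0.004]
contact_force: [-0.4, 0.8, -2.3]
opening: 0.0371
```

```bash
python3 -c "
from h import *
look('pocket_large','w5')"
```

```text
t 10.32 tcp [ 0.4643 -0.3242  0.2216] yawY -15.85 open 0.0371 F [-0.4  0.8 -2.3]
expect [457. 192.] [(0.7, array([441., 191., 132., 116.]))]
pocket_large fit [ 0.5878 -0.3458] yaw -16.5 iou 0.93 | go cm [12.35 -2.17] turn -0.7
```

View pics/w5.png

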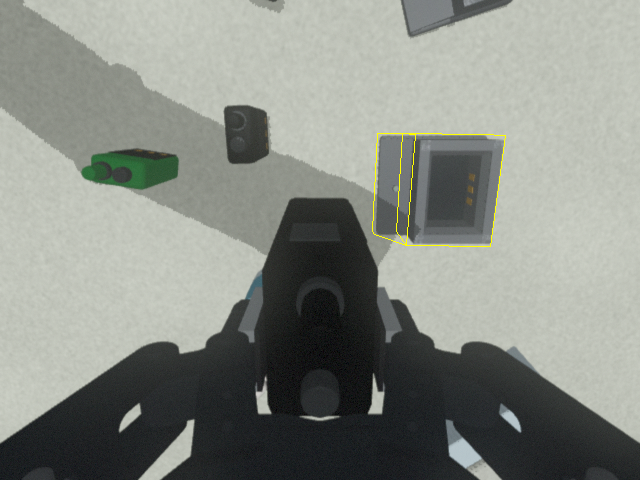

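Fit outline sits on the grey large charger at (440,190), IoU 0.93, and the radio hangs straight in the jaws at column 320. Averaging both fits gives a pocket at about (0.589, -0.346) with yaw -16°.

>>> {"method": "apply_moves", "body": {
  "travel": [
    [2,-0.3,0],
    [3,-0.5,0],
    [3,-0.5,0],
    [2.5,-0.5,0],
    [1.5,-0.2,0],
    [0.5,-0.2,0],
    [0,0,-2],
    [0,0,-3],
    [0,0,-3],
    [0,0,-2],
    [0,0,-0.5],
    [0,0,0],
    [0,0,0]
  ],
  "dr": [
    [0,0,0],
    [0,0,0],
    [0,0,0],
    [0,0,0],
    [0,0,0],
    [0,0,0],
    [0,0,0],
    [0,0,0],
    [0,0,0],
    [0,0,0],
    [0,0,0],
    [0,0,0],
    [0,0,0]
  ],
  "jaw": [1,1,1,1,1,1,1,1,1,1,1,1,1]
}}

```text
clock: 11.5
tcp_pos: [0.5914, -0.3435, 0.1188]
eef_rot: [2.499, 1.903, 0.001]
contact_force: [0.2, 0.9, -2.8]
opening: 0.0367
```

```bash
cat >> h.py <<'E'
def check(n,x,bottom,pk,px,tag,mouth,rim):
    out=[];st=observe();print(st["tcp_pos"].round(4),st["contact_force"].round(1))
    for k in("scene","top"):
        c=cam(capture(k)) if 0 else None
        d=capture(k);c=cam(d);q=proj(c,np.array([[px[0],px[1],.06]]))[0].astype(int);o=q-[45,45]
        o=np.clip(o,0,[550,390]);a=cv2.resize(d["image"][o[1]:o[1]+90,o[0]:o[0]+90],(400,400),interpolation=2);a=np.clip(a.astype(float)*1.8,0,255).astype(np.uint8)
        P=M[n][0]+[0,0,bottom]; cv2.polylines(a,[cv2.convexHull(((proj(c,place(P,x))-o)*400/90).astype(np.int32))],True,(0,255,255),1)
        m=np.array([[-1,-1],[1,-1],[1,1],[-1,1]])*np.array(mouth)/2000; m=np.c_[m,np.full(4,rim)]
        cv2.polylines(a,[((proj(c,place(m,px))-o)*400/90).astype(np.int32)],True,(0,0,255),1); out.append(a)
    cv2.imwrite(f"pics/{tag}.png",np.hstack(out))
E
python3 -c "
from h import *
st=observe();t=st['tcp_pos'];check('radio_large_mid',[t[0],t[1],np.radians(-16)],t[2]-.0532,'pocket_large',[.589,-.346,np.radians(-16)],'c1',(56,78),.052)"
```

```text
[ 0.5914 -0.3435  0.1188] [ 0.2  0.9 -2.8]
```

View pics/c1.png

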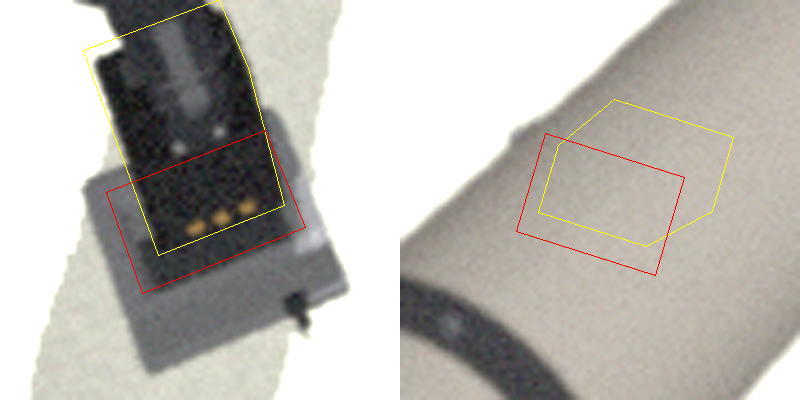

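The radio stands over the mouth of the large charger in the scene crop; the overlays agree within a few mm, while the top camera is blocked by the arm. Now a small correction and a gentle descent.

>>> {"method": "apply_moves", "body": {
  "travel": [
    [-0.2,-0.2,0],
    [0,0,-0.5],
    [0,0,-0.5],
    [0,0,-0.5],
    [0,0,-0.5],
    [0,0,-0.5],
    [0,0,-0.5],
    [0,0,-0.5],
    [0,0,-0.5],
    [0,0,-0.5],
    [0,0,-0.2],
    [0,0,0]
  ],
  "dr": [
    [0,0,0],
    [0,0,0],
    [0,0,0],
    [0,0,0],
    [0,0,0],
    [0,0,0],
    [0,0,0],
    [0,0,0],
    [0,0,0],
    [0,0,0],
    [0,0,0],
    [0,0,0]
  ],
  "jaw": [1,1,1,1,1,1,1,1,1,1,1,1]
}}

```text
clock: 12.6
tcp_pos: [0.589, -0.3455, 0.07]
eef_rot: [-2.5, -1.902, 0.001]
contact_force: [-0.6, 1.2, -3.8]
opening: 0.0376
```

>>> {"method": "apply_moves", "body": {
  "travel": [
    [0,0,-0.15],
    [0,0,-0.15],
    [0,0,-0.1],
    [0,0,-0.1],
    [0,0,0]
  ],
  "dr": [
    [0,0,0],
    [0,0,0],
    [0,0,0],
    [0,0,0],
    [0,0,0]
  ],
  "jaw": [1,1,1,1,1]
}}

```text
clock: 13.02
tcp_pos: [0.5892, -0.3456, 0.0655]
eef_rot: [-2.5, -1.902, -0.0]
contact_force: [-0.6, -0.0, -3.7]
opening: 0.0369
```

>>> {"method": "apply_moves", "body": {
  "travel": [
    [0,0,-0.1],
    [0,0,-0.1],
    [0,0,0]
  ],
  "dr": [
    [0,0,0],
    [0,0,0],
    [0,0,0]
  ],
  "jaw": [1,1,1]
}}

```text
clock: 13.27
tcp_pos: [0.5894, -0.3458, 0.0653]
eef_rot: [2.5, 1.902, 0.002]
contact_force: [-7.6, 5.9, 20.1]
opening: 0.037
```

>>> {"method": "apply_moves", "body": {
  "travel": [
    [0,0,0.1],
    [0,0,0],
    [0,0,0],
    [0,0,0],
    [0,0,0],
    [0,0,0],
    [0,0,0]
  ],
  "dr": [
    [0,0,0],
    [0,0,0],
    [0,0,0],
    [0,0,0],
    [0,0,0],
    [0,0,0],
    [0,0,0]
  ],
  "jaw": [1,4.5,5.5,6.5,7.5,8.5,8.5]
}}

```text
clock: 13.85
tcp_pos: [0.5893, -0.3457, 0.0645]
eef_rot: [-2.5, -1.902, 0.0]
contact_force: [0.8, -0.1, 0.2]
opening: 0.085
```

>>> {"method": "apply_moves", "body": {
  "travel": [
    [0,0,1],
    [0,0,2],
    [0,0,3],
    [0,0,3.5],
    [0,0,3.5],
    [0,0,3],
    [0,0,0]
  ],
  "dr": [
    [0,0,0],
    [0,0,0],
    [0,0,0],
    [0,0,0],
    [0,0,0],
    [0,0,0],
    [0,0,0]
  ],
  "jaw": [8.5,8.5,8.5,8.5,8.5,8.5,8.5]
}}

```text
clock: 14.43
tcp_pos: [0.5909, -0.3478, 0.2317]
eef_rot: [2.495, 1.897, 0.006]
contact_force: [0.6, -0.1, 0.8]
opening: 0.0847
```

>>> {"method": "apply_moves", "body": {
  "travel": [
    [-1,1.5,0],
    [-1.3,2.8,0],
    [-1.3,2.8,0],
    [-1.3,2.8,0],
    [-1.3,2.8,0],
    [-1.3,2.8,0],
    [-1.3,2.8,0],
    [-1.3,2.8,0],
    [-1.2,2.5,0],
    [0,0.5,0],
    [0,0,0]
  ],
  "dr": [
    [0,0,-1.7],
    [0,0,-1.7],
    [0,0,-1.7],
    [0,0,-1.7],
    [0,0,-1.7],
    [0,0,-1.7],
    [0,0,-1.7],
    [0,0,-1.7],
    [0,0,-1.7],
    [0,0,-1.3],
    [0,0,0]
  ],
  "jaw": [8.5,8.5,8.5,8.5,8.5,8.5,8.5,8.5,8.5,8.5,8.5]
}}

```text
clock: 15.35
tcp_pos: [0.4761, -0.1024, 0.225]
eef_rot: [-2.745, -1.524, -0.003]
contact_force: [0.7, -0.1, 0.4]
opening: 0.0848
```

```bash
python3 -c "
from h import *
look('radio_medium_mid','w6')
check('radio_large_mid',[.589,-.346,np.radians(-16)],.012,'pocket_large',[.589,-.346,np.radians(-16)],'c2',(56,78),.052)
a=cv2.imread('pics/c2.png');b=cv2.imread('pics/w6.png')[40:440,120:520];cv2.imwrite('pics/m6.png',np.hstack([a[:,:400],b]))"
```

```text
t 15.35 tcp [ 0.4761 -0.1024  0.225 ] yawY -31.93 open 0.0848 F [ 0.7 -0.1  0.4]
expect [322. 210.] [(0.55, array([324., 216.,  39.,  78.]))]
radio_medium_mid fit [ 0.478  -0.1069] yaw -32.5 iou 0.94 | go cm [ 0.19 -0.44] turn -0.5
[ 0.4766 -0.1049  0.2251] [ 0.8  0.5 -0.2]
```

View pics/m6.png

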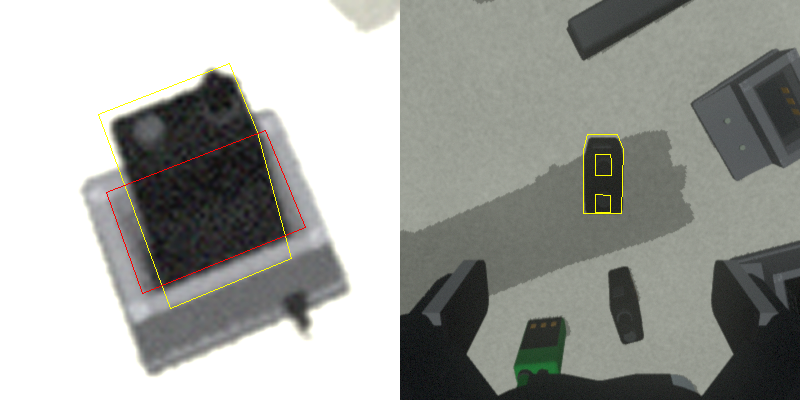

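The large radio is seated, with its upper part above the rim in the left crop. Medium fit is good at (324,216), IoU 0.94.

>>> {"method": "apply_moves", "body": {
  "travel": [
    [0.1,-0.2,-1.5],
    [0,0,-3],
    [0,0,-3],
    [0,0,-3],
    [0,0,-3],
    [0,0,-2.5],
    [0,0,-1.5],
    [0,0,-1],
    [0,0,-0.7],
    [0,0,0],
    [0,0,0],
    [0,0,0],
    [0,0,0],
    [0,0,0],
    [0,0,0],
    [0,0,0]
  ],
  "dr": [
    [0,0,-0.5],
    [0,0,0],
    [0,0,0],
    [0,0,0],
    [0,0,0],
    [0,0,0],
    [0,0,0],
    [0,0,0],
    [0,0,0],
    [0,0,0],
    [0,0,0],
    [0,0,0],
    [0,0,0],
    [0,0,0],
    [0,0,0],
    [0,0,0]
  ],
  "jaw": [8.5,8.5,8.5,8.5,8.5,8.5,8.5,8.5,8.5,8.5,1,1,1,1,1,1]
}}

```text
clock: 16.88
tcp_pos: [0.4777, -0.1064, 0.0334]
eef_rot: [-2.755, -1.51, -0.002]
contact_force: [-3.4, 1.4, 13.7]
opening: 0.0313
```

>>> {"method": "apply_moves", "body": {
  "travel": [
    [0,0,1],
    [0,0,2],
    [0,0,3],
    [0,0,3.5],
    [0,0,3.5],
    [0,0,3],
    [0.2,1.2,1.5],
    [0.5,2.5,0],
    [0.6,3,0],
    [0.6,3,0],
    [0.6,3,0],
    [0.6,3,0],
    [0.6,3,0],
    [0.6,3,0],
    [0.5,2.7,0],
    [0.5,1.3,0],
    [0.4,0.5,0],
    [0,0,0],
    [0,0,0]
  ],
  "dr": [
    [0,0,0],
    [0,0,0],
    [0,0,0],
    [0,0,0],
    [0,0,0],
    [0,0,0],
    [0,0,2.4],
    [0,0,2.4],
    [0,0,2.4],
    [0,0,2.4],
    [0,0,2.4],
    [0,0,2.4],
    [0,0,2.4],
    [0,0,2.4],
    [0,0,2.4],
    [0,0,2.4],
    [0,0,2],
    [0,0,0],
    [0,0,0]
  ],
  "jaw": [1,1,1,1,1,1,1,1,1,1,1,1,1,1,1,1,1,1,1]
}}

```text
clock: 18.47
tcp_pos: [0.5344, 0.1555, 0.2074]
eef_rot: [2.345, 2.09, -0.001]
contact_force: [-0.6, 0.0, -2.8]
opening: 0.0315
```

```bash
python3 -c "
from h import *
look('pocket_medium','w7')"
```

```text
t 18.47 tcp [0.5344 0.1555 0.2074] yawY -6.58 open 0.0315 F [-0.6  0.  -2.8]
expect [450. 202.] [(0.88, array([434., 197., 118., 110.]))]
pocket_medium fit [0.6502 0.1486] yaw -6.9 iou 0.92 | go cm [11.58 -0.68] turn -0.3
```

View pics/w7.png

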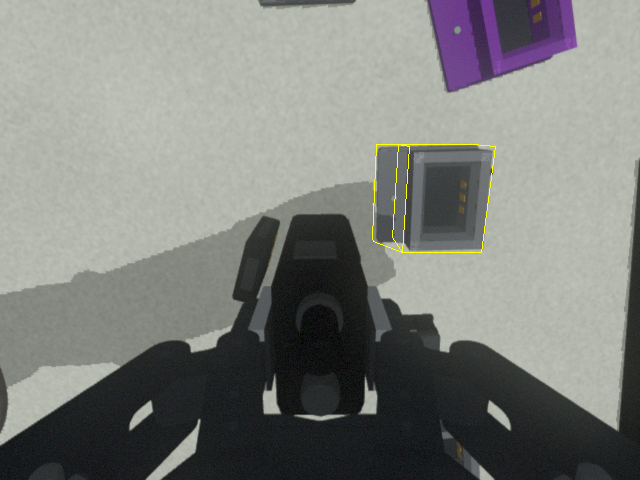

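Outline sits on the grey medium charger at (434,197). The purple one at (500,40) is left alone.

>>> {"method": "apply_moves", "body": {
  "travel": [
    [1.5,-0.1,0],
    [2.5,-0.2,0],
    [3,-0.2,0],
    [2.5,-0.2,0],
    [1.5,0,0],
    [0.6,0,0],
    [0,0,-2],
    [0,0,-3],
    [0,0,-3],
    [0,0,-2],
    [0,0,-1],
    [0,0,0],
    [0,0,0]
  ],
  "dr": [
    [0,0,0],
    [0,0,0],
    [0,0,0],
    [0,0,0],
    [0,0,0],
    [0,0,0],
    [0,0,0],
    [0,0,0],
    [0,0,0],
    [0,0,0],
    [0,0,0],
    [0,0,0],
    [0,0,0]
  ],
  "jaw": [1,1,1,1,1,1,1,1,1,1,1,1,1]
}}

```text
clock: 19.65
tcp_pos: [0.6503, 0.1481, 0.0984]
eef_rot: [2.345, 2.09, 0.0]
contact_force: [0.2, -0.4, -2.2]
opening: 0.0312
```

Centred; lower to just above the floor.

>>> {"method": "apply_moves", "body": {
  "travel": [
    [0.05,0,-0.5],
    [0,0,-0.5],
    [0,0,-0.5],
    [0,0,-0.5],
    [0,0,-0.5],
    [0,0,-0.5],
    [0,0,-0.5],
    [0,0,-0.5],
    [0,0,-0.5],
    [0,0,-0.3],
    [0,0,-0.2],
    [0,0,0]
  ],
  "dr": [
    [0,0,0],
    [0,0,0],
    [0,0,0],
    [0,0,0],
    [0,0,0],
    [0,0,0],
    [0,0,0],
    [0,0,0],
    [0,0,0],
    [0,0,0],
    [0,0,0],
    [0,0,0]
  ],
  "jaw": [1,1,1,1,1,1,1,1,1,1,1,1]
}}

```text
clock: 20.65
tcp_pos: [0.6506, 0.1483, 0.0471]
eef_rot: [-2.345, -2.091, 0.001]
contact_force: [-0.5, -0.3, -2.8]
opening: 0.0306
```

>>> {"method": "apply_moves", "body": {
  "travel": [
    [0,0,-0.15],
    [0,0,-0.1],
    [0,0,0]
  ],
  "dr": [
    [0,0,0],
    [0,0,0],
    [0,0,0]
  ],
  "jaw": [1,1,1]
}}

```text
clock: 20.9
tcp_pos: [0.651, 0.1483, 0.0455]
eef_rot: [2.345, 2.09, 0.001]
contact_force: [-0.7, -0.4, 1.6]
opening: 0.0312
```

>>> {"method": "apply_moves", "body": {
  "travel": [
    [0,0,-0.1],
    [0,0,0]
  ],
  "dr": [
    [0,0,0],
    [0,0,0]
  ],
  "jaw": [1,1]
}}

```text
clock: 21.07
tcp_pos: [0.6512, 0.1484, 0.0455]
eef_rot: [-2.345, -2.09, -0.002]
contact_force: [-5.9, -0.9, 16.4]
opening: 0.0312
```

>>> {"method": "apply_moves", "body": {
  "travel": [
    [0,0,0.1],
    [0,0,0],
    [0,0,0],
    [0,0,0],
    [0,0,0],
    [0,0,0],
    [0,0,0],
    [0,0,1],
    [0,0,2],
    [0,0,3],
    [0,0,3.5],
    [0,0,3.5],
    [0,0,3.5],
    [0,0,1],
    [0,0,0]
  ],
  "dr": [
    [0,0,0],
    [0,0,0],
    [0,0,0],
    [0,0,0],
    [0,0,0],
    [0,0,0],
    [0,0,0],
    [0,0,0],
    [0,0,0],
    [0,0,0],
    [0,0,0],
    [0,0,0],
    [0,0,0],
    [0,0,0],
    [0,0,0]
  ],
  "jaw": [1,4,5,6,7,8.5,8.5,8.5,8.5,8.5,8.5,8.5,8.5,8.5,8.5]
}}

```text
clock: 22.32
tcp_pos: [0.6524, 0.1483, 0.2243]
eef_rot: [2.344, 2.089, 0.008]
contact_force: [0.2, 0.7, -0.6]
opening: 0.0848
```

>>> {"method": "apply_moves", "body": {
  "travel": [
    [-0.8,-1.5,0],
    [-1.6,-2.6,0],
    [-1.7,-2.9,0],
    [-1.7,-2.9,0],
    [-1.7,-2.9,0],
    [-1.7,-2.9,0],
    [-1.7,-2.9,0],
    [-1.7,-2.9,0],
    [-1.7,-2.9,0],
    [-1.7,-2.9,0],
    [-1.7,-2.9,0],
    [-1.7,-2.9,0],
    [-1.6,-2.8,0],
    [-1.2,-2.2,0],
    [-0.5,-1,0],
    [0,0,0],
    [0,0,0]
  ],
  "dr": [
    [0,0,-0.4],
    [0,0,-0.4],
    [0,0,-0.4],
    [0,0,-0.4],
    [0,0,-0.4],
    [0,0,-0.4],
    [0,0,-0.4],
    [0,0,-0.4],
    [0,0,-0.4],
    [0,0,-0.4],
    [0,0,-0.4],
    [0,0,-0.4],
    [0,0,-0.4],
    [0,0,-0.4],
    [0,0,0],
    [0,0,0],
    [0,0,0]
  ],
  "jaw": [8.5,8.5,8.5,8.5,8.5,8.5,8.5,8.5,8.5,8.5,8.5,8.5,8.5,8.5,8.5,8.5,8.5]
}}

```text
clock: 23.73
tcp_pos: [0.4233, -0.2428, 0.2198]
eef_rot: [-2.445, -1.972, 0.0]
contact_force: [0.4, 0.0, -0.5]
opening: 0.0852
```

```bash
python3 -c "
from h import *
look('radio_small_mid','w8')
x=[.651,.1484,np.radians(-6.8)]
check('radio_medium_mid',x,.012,'',x,'c3',(50,72),.048)
a=cv2.imread('pics/c3.png');b=cv2.imread('pics/w8.png')[40:440,120:520];cv2.imwrite('pics/m8.png',np.hstack([a[:,:400],b]))"
```

```text
t 23.73 tcp [ 0.4233 -0.2428  0.2198] yawY -12.24 open 0.0852 F [ 0.4  0.  -0.5]
expect [316. 208.] [(0.84, array([317., 211.,  28.,  64.])), (0.58, array([202., 234.,  77.,  54.]))]
radio_small_mid fit [ 0.4206 -0.2427] yaw -14.9 iou 0.91 | go cm [-0.26  0.01] turn -2.7
[ 0.424  -0.2418  0.2198] [-0.7 -0.  -0.4]
```

View pics/m8.png

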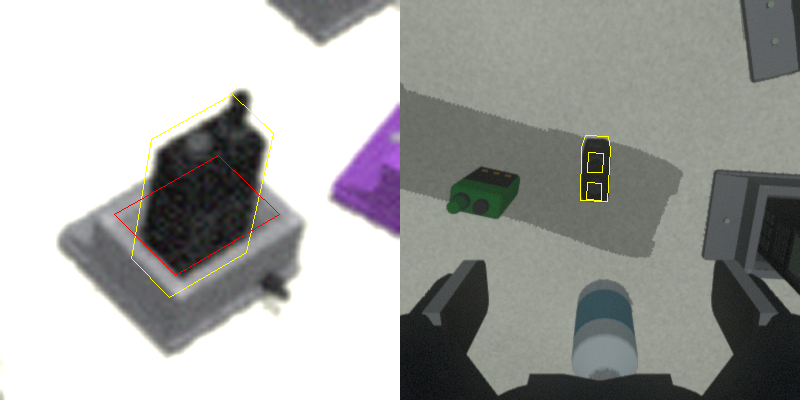

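Medium is seated. Black small radio is at (317,211) in the wrist frame; the green one at (202,234) is the look-alike and stays.

>>> {"method": "apply_moves", "body": {
  "travel": [
    [-0.3,-0.1,-1.5],
    [0,0,-3],
    [0,0,-3],
    [0,0,-3],
    [0,0,-3],
    [0,0,-3],
    [0,0,-2],
    [0,0,-1.1],
    [0,0,-0.8],
    [0,0,0],
    [0,0,0],
    [0,0,0],
    [0,0,0],
    [0,0,0],
    [0,0,0],
    [0,0,0],
    [0,0,0]
  ],
  "dr": [
    [0,0,-2],
    [0,0,0],
    [0,0,0],
    [0,0,0],
    [0,0,0],
    [0,0,0],
    [0,0,0],
    [0,0,0],
    [0,0,0],
    [0,0,0],
    [0,0,0],
    [0,0,0],
    [0,0,0],
    [0,0,0],
    [0,0,0],
    [0,0,0],
    [0,0,0]
  ],
  "jaw": [8.5,8.5,8.5,8.5,8.5,8.5,8.5,8.5,8.5,8.5,1,1,1,1,1,1,1]
}}

```text
clock: 25.35
tcp_pos: [0.4212, -0.2436, 0.0167]
eef_rot: [2.478, 1.931, 0.001]
contact_force: [-1.3, 1.9, 10.2]
opening: 0.023
```

>>> {"method": "apply_moves", "body": {
  "travel": [
    [0,0,1],
    [0,0,2],
    [0,0,3],
    [0,0,3.5],
    [0,0,3.5],
    [0.5,0.8,3],
    [1,2,2.5],
    [1,3,0],
    [1,3,0],
    [1,3,0],
    [1,3,0],
    [0.5,3,0],
    [0,3,0],
    [0,3,0],
    [0,3,0],
    [0,3,0],
    [0,3,0]
  ],
  "dr": [
    [0,0,0],
    [0,0,0],
    [0,0,0],
    [0,0,0],
    [0,0,0],
    [0,0,0],
    [0,0,0.5],
    [0,0,0.5],
    [0,0,0.5],
    [0,0,0.5],
    [0,0,0.5],
    [0,0,0.5],
    [0,0,0.5],
    [0,0,0.5],
    [0,0,0.5],
    [0,0,0.5],
    [0,0,0.5]
  ],
  "jaw": [1,1,1,1,1,1,1,1,1,1,1,1,1,1,1,1,1]
}}

```text
clock: 26.77
tcp_pos: [0.4803, 0.0854, 0.2016]
eef_rot: [-2.383, -2.047, -0.001]
contact_force: [1.4, 0.2, -1.9]
opening: 0.0231
```

>>> {"method": "apply_moves", "body": {
  "travel": [
    [0,3,0],
    [0,3,0],
    [0,3,0],
    [0,3,0],
    [-0.6,3,0],
    [-0.6,3,0],
    [-0.6,3,0],
    [-0.6,3,0],
    [-0.6,3,0],
    [-0.5,2,0],
    [0,1.1,0],
    [0,0,0],
    [0,0,0]
  ],
  "dr": [
    [0,0,0.5],
    [0,0,0.5],
    [0,0,0.5],
    [0,0,0.5],
    [0,0,0.5],
    [0,0,0.3],
    [0,0,0],
    [0,0,0],
    [0,0,0],
    [0,0,0],
    [0,0,0],
    [0,0,0],
    [0,0,0]
  ],
  "jaw": [1,1,1,1,1,1,1,1,1,1,1,1,1]
}}

```text
clock: 27.85
tcp_pos: [0.446, 0.3846, 0.2013]
eef_rot: [2.332, 2.104, -0.001]
contact_force: [0.7, -1.5, -2.3]
opening: 0.0235
```

```bash
python3 -c "
from h import *
look('pocket_small','w9')"
```

```text
t 27.85 tcp [0.446  0.3846 0.2013] yawY -5.87 open 0.0235 F [ 0.7 -1.5 -2.3]
expect [447. 210.] [(0.62, array([432., 203., 110.,  97.]))]
pocket_small fit [0.5572 0.375 ] yaw -8.1 iou 0.92 | go cm [11.13 -0.96] turn -2.2
```

View pics/w9.png

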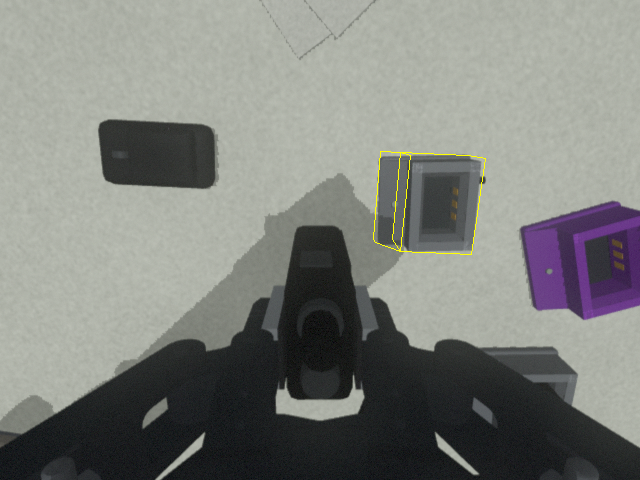

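Outline sits on the small grey charger at (432,203), IoU 0.92. Aim (0.558, 0.374), yaw about -7°.

>>> {"method": "apply_moves", "body": {
  "travel": [
    [1.5,-0.1,0],
    [2.5,-0.2,0],
    [2.8,-0.3,0],
    [2.4,-0.2,0],
    [1.5,-0.2,0],
    [0.5,0,0],
    [0,0,-2],
    [0,0,-3],
    [0,0,-3],
    [0,0,-2.5],
    [0,0,-1.5],
    [0,0,-0.5],
    [0,0,0],
    [0,0,0]
  ],
  "dr": [
    [0,0,-1],
    [0,0,0],
    [0,0,0],
    [0,0,0],
    [0,0,0],
    [0,0,0],
    [0,0,0],
    [0,0,0],
    [0,0,0],
    [0,0,0],
    [0,0,0],
    [0,0,0],
    [0,0,0],
    [0,0,0]
  ],
  "jaw": [1,1,1,1,1,1,1,1,1,1,1,1,1,1]
}}

```text
clock: 29.12
tcp_pos: [0.5585, 0.3754, 0.0774]
eef_rot: [2.351, 2.084, 0.002]
contact_force: [1.1, 0.4, -0.8]
opening: 0.0231
```

>>> {"method": "apply_moves", "body": {
  "travel": [
    [0,-0.1,-0.5],
    [0,0,-0.5],
    [0,0,-0.5],
    [0,0,-0.5],
    [0,0,-0.5],
    [0,0,-0.5],
    [0,0,-0.5],
    [0,0,-0.5],
    [0,0,-0.4],
    [0,0,-0.2],
    [0,0,-0.1],
    [0,0,0]
  ],
  "dr": [
    [0,0,0],
    [0,0,0],
    [0,0,0],
    [0,0,0],
    [0,0,0],
    [0,0,0],
    [0,0,0],
    [0,0,0],
    [0,0,0],
    [0,0,0],
    [0,0,0],
    [0,0,0]
  ],
  "jaw": [1,1,1,1,1,1,1,1,1,1,1,1]
}}

```text
clock: 30.12
tcp_pos: [0.5578, 0.3743, 0.0291]
eef_rot: [-2.35, -2.084, 0.0]
contact_force: [0.1, 0.3, -1.5]
opening: 0.0231
```

>>> {"method": "apply_moves", "body": {
  "travel": [
    [0,0,-0.1],
    [0,0,0]
  ],
  "dr": [
    [0,0,0],
    [0,0,0]
  ],
  "jaw": [1,1]
}}

```text
clock: 30.28
tcp_pos: [0.558, 0.3745, 0.0288]
eef_rot: [-2.35, -2.084, -0.001]
contact_force: [-2.2, -0.9, 6.0]
opening: 0.0233
```

>>> {"method": "apply_moves", "body": {
  "travel": [
    [0,0,0],
    [0,0,0],
    [0,0,0],
    [0,0,0],
    [0,0,0],
    [0,0,0],
    [0,0,1],
    [0,0,2],
    [0,0,3],
    [0,0,3.5],
    [0,0,3.5],
    [0,0,3.5],
    [0,0,2],
    [0,0,0]
  ],
  "dr": [
    [0,0,0],
    [0,0,0],
    [0,0,0],
    [0,0,0],
    [0,0,0],
    [0,0,0],
    [0,0,0],
    [0,0,0],
    [0,0,0],
    [0,0,0],
    [0,0,0],
    [0,0,0],
    [0,0,0],
    [0,0,0]
  ],
  "jaw": [3,4,5,6,7.5,8.5,8.5,8.5,8.5,8.5,8.5,8.5,8.5,8.5]
}}

```text
clock: 31.45
tcp_pos: [0.5598, 0.3751, 0.219]
eef_rot: [-2.351, -2.084, -0.011]
contact_force: [-0.2, -0.4, -0.7]
opening: 0.0847
```

>>> {"method": "apply_moves", "body": {
  "travel": [
    [-0.6,-1.5,0],
    [-0.9,-2.6,0],
    [-0.9,-2.9,0],
    [-0.9,-2.9,0],
    [-0.9,-2.9,0],
    [-0.9,-2.9,0],
    [-0.9,-2.9,0],
    [-0.9,-2.9,0],
    [-0.9,-2.2,0],
    [-0.8,-1.3,0],
    [0,-0.45,0],
    [0,0,0],
    [0,0,0]
  ],
  "dr": [
    [0,0,-1.5],
    [0,0,-1.5],
    [0,0,-1.5],
    [0,0,-1.5],
    [0,0,-1.5],
    [0,0,-1.5],
    [0,0,-1.5],
    [0,0,-1.5],
    [0,0,-1.5],
    [0,0,-1.5],
    [0,0,-0.5],
    [0,0,0],
    [0,0,0]
  ],
  "jaw": [8.5,8.5,8.5,8.5,8.5,8.5,8.5,8.5,8.5,8.5,8.5,8.5,8.5]
}}

```text
clock: 32.53
tcp_pos: [0.4722, 0.1206, 0.2134]
eef_rot: [-2.609, -1.75, -0.001]
contact_force: [0.4, -0.6, 0.3]
opening: 0.0851
```

```bash
python3 -c "
from h import *
look('battery_mid','w10')
x=[.558,.3744,np.radians(-7)]
check('radio_small_mid',x,.012,'',x,'c4',(42,64),.042)
a=cv2.imread('pics/c4.png');b=cv2.imread('pics/w10.png')[40:440,120:520];cv2.imwrite('pics/m10.png',np.hstack([a[:,:400],b]))"
```

```text
t 32.53 tcp [0.4722 0.1206 0.2134] yawY -22.3 open 0.0851 F [ 0.4 -0.6  0.3]
expect [319. 209.] [(0.71, array([321., 214.,  20.,  80.]))]
battery_mid fit [0.4733 0.1171] yaw -22.5 iou 0.96 | go cm [ 0.11 -0.35] turn -0.2
[0.4721 0.1208 0.2131] [0.3 0.4 0.5]
```

View pics/m10.png

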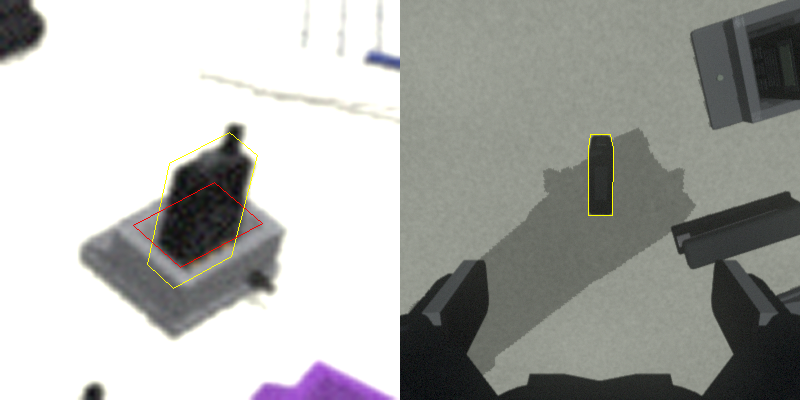

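Small radio is seated. Battery fit at (321,214), IoU 0.96, lies between the jaws.

>>> {"method": "apply_moves", "body": {
  "travel": [
    [0.1,-0.25,-1.5],
    [0,0,-3],
    [0,0,-3],
    [0,0,-3],
    [0,0,-3],
    [0,0,-2.5],
    [0,0,-1.4],
    [0,0,-0.8],
    [0,0,-0.4],
    [0,0,0],
    [0,0,0],
    [0,0,0],
    [0,0,0],
    [0,0,0],
    [0,0,0],
    [0,0,0],
    [0,0,0]
  ],
  "dr": [
    [0,0,0],
    [0,0,0],
    [0,0,0],
    [0,0,0],
    [0,0,0],
    [0,0,0],
    [0,0,0],
    [0,0,0],
    [0,0,0],
    [0,0,0],
    [0,0,0],
    [0,0,0],
    [0,0,0],
    [0,0,0],
    [0,0,0],
    [0,0,0],
    [0,0,0]
  ],
  "jaw": [8.5,8.5,8.5,8.5,8.5,8.5,8.5,8.5,8.5,8.5,1,1,1,1,1,1,1]
}}

```text
clock: 34.15
tcp_pos: [0.473, 0.1176, 0.0276]
eef_rot: [-2.61, -1.748, -0.001]
contact_force: [-2.2, -0.0, 9.4]
opening: 0.0194
```

>>> {"method": "apply_moves", "body": {
  "travel": [
    [0,0,1],
    [0,0,2],
    [0,0,3],
    [0,0,3.5],
    [0,0,3.5],
    [0,0,3],
    [0.4,-1,1.5],
    [0.6,-2.5,0],
    [0.6,-3,0],
    [0.6,-3,0],
    [0.6,-3,0],
    [0.6,-3,0],
    [0.6,-3,0],
    [0.6,-3,0],
    [0.6,-2.5,0],
    [0.6,-1.3,0],
    [0.4,-0.5,0],
    [0,0,0],
    [0,0,0]
  ],
  "dr": [
    [0,0,0],
    [0,0,0],
    [0,0,0],
    [0,0,0],
    [0,0,0],
    [0,0,0],
    [0,0,2.4],
    [0,0,2.4],
    [0,0,2.4],
    [0,0,2.4],
    [0,0,2.4],
    [0,0,2.4],
    [0,0,2.4],
    [0,0,2.4],
    [0,0,2.4],
    [0,0,2.4],
    [0,0,0.4],
    [0,0,0],
    [0,0,0]
  ],
  "jaw": [1,1,1,1,1,1,1,1,1,1,1,1,1,1,1,1,1,1,1]
}}

```text
clock: 35.73
tcp_pos: [0.5345, -0.1401, 0.2021]
eef_rot: [-2.183, -2.259, 0.0]
contact_force: [-0.4, 0.6, -2.3]
opening: 0.0191
```

```bash
python3 -c "
from h import *
look('pocket_battery','w11')"
```

```text
t 35.73 tcp [ 0.5345 -0.1401  0.2021] yawY 1.95 open 0.0191 F [-0.4  0.6 -2.3]
expect [448. 225.] [(0.96, array([424., 221., 118., 110.]))]
pocket_battery fit [ 0.6489 -0.1498] yaw 0.2 iou 0.92 | go cm [11.44 -0.97] turn -1.7
```

View pics/w11.png

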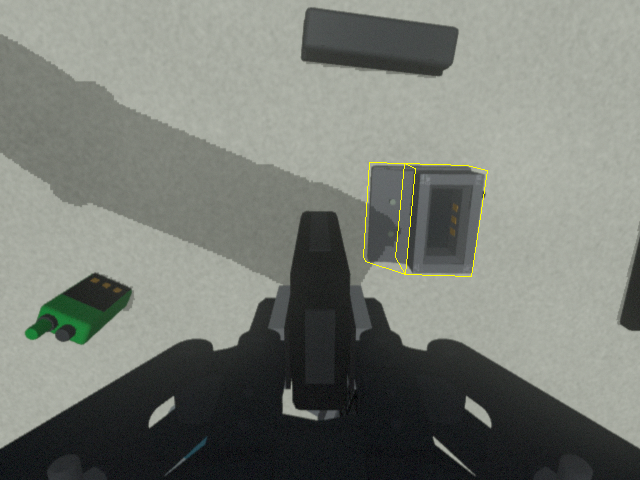

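Outline sits on the two-lamp battery charger at (424,221), IoU 0.92. Aim (0.650, -0.150), yaw about 1°.

>>> {"method": "apply_moves", "body": {
  "travel": [
    [1.5,-0.1,0],
    [2.5,-0.3,0],
    [3,-0.3,0],
    [2.5,-0.2,0],
    [1.5,-0.1,0],
    [0.5,0,0],
    [0,0,-2],
    [0,0,-3],
    [0,0,-3],
    [0,0,-2],
    [0,0,-1.2],
    [0,0,0],
    [0,0,0]
  ],
  "dr": [
    [0,0,-1],
    [0,0,0],
    [0,0,0],
    [0,0,0],
    [0,0,0],
    [0,0,0],
    [0,0,0],
    [0,0,0],
    [0,0,0],
    [0,0,0],
    [0,0,0],
    [0,0,0],
    [0,0,0]
  ],
  "jaw": [1,1,1,1,1,1,1,1,1,1,1,1,1]
}}

```text
clock: 36.92
tcp_pos: [0.6496, -0.1503, 0.0907]
eef_rot: [-2.201, -2.242, 0.0]
contact_force: [-0.0, -0.2, -1.3]
opening: 0.019
```

>>> {"method": "apply_moves", "body": {
  "travel": [
    [0,0,-0.5],
    [0,0,-0.5],
    [0,0,-0.5],
    [0,0,-0.5],
    [0,0,-0.5],
    [0,0,-0.5],
    [0,0,-0.5],
    [0,0,-0.5],
    [0,0,-0.5],
    [0,0,-0.3],
    [0,0,-0.15],
    [0,0,0]
  ],
  "dr": [
    [0,0,0],
    [0,0,0],
    [0,0,0],
    [0,0,0],
    [0,0,0],
    [0,0,0],
    [0,0,0],
    [0,0,0],
    [0,0,0],
    [0,0,0],
    [0,0,0],
    [0,0,0]
  ],
  "jaw": [1,1,1,1,1,1,1,1,1,1,1,1]
}}

```text
clock: 37.92
tcp_pos: [0.6496, -0.1507, 0.0402]
eef_rot: [-2.201, -2.241, 0.001]
contact_force: [1.0, -0.7, -1.7]
opening: 0.0193
```

>>> {"method": "apply_moves", "body": {
  "travel": [
    [0,0,-0.1],
    [0,0,0]
  ],
  "dr": [
    [0,0,0],
    [0,0,0]
  ],
  "jaw": [1,1]
}}

```text
clock: 38.08
tcp_pos: [0.6499, -0.1508, 0.0397]
eef_rot: [2.201, 2.241, 0.0]
contact_force: [0.6, -0.2, -2.3]
opening: 0.019
```

>>> {"method": "apply_moves", "body": {
  "travel": [
    [0,0,-0.1],
    [0,0,0]
  ],
  "dr": [
    [0,0,0],
    [0,0,0]
  ],
  "jaw": [1,1]
}}

```text
clock: 38.25
tcp_pos: [0.6501, -0.1508, 0.0396]
eef_rot: [2.201, 2.241, 0.001]
contact_force: [-4.6, 1.5, 11.2]
opening: 0.0188
```

Contact with the floor at the expected height. Release, rise, and back off to check.

>>> {"method": "apply_moves", "body": {
  "travel": [
    [0,0,0],
    [0,0,0],
    [0,0,0],
    [0,0,0],
    [0,0,0],
    [0,0,0],
    [0,0,1],
    [0,0,2],
    [0,0,3],
    [0,0,3.5],
    [0,0,3.5],
    [0,0,3.5],
    [0,0,2],
    [-1.5,0,0],
    [-2.5,0.5,0],
    [-3,1,0],
    [-3,1,0],
    [-3,1,0],
    [-2,0.5,0],
    [0,0,0]
  ],
  "dr": [
    [0,0,0],
    [0,0,0],
    [0,0,0],
    [0,0,0],
    [0,0,0],
    [0,0,0],
    [0,0,0],
    [0,0,0],
    [0,0,0],
    [0,0,0],
    [0,0,0],
    [0,0,0],
    [0,0,0],
    [0,0,0],
    [0,0,0],
    [0,0,0],
    [0,0,0],
    [0,0,0],
    [0,0,0],
    [0,0,0]
  ],
  "jaw": [2.5,3.5,5,6,7.5,8.5,8.5,8.5,8.5,8.5,8.5,8.5,8.5,8.5,8.5,8.5,8.5,8.5,8.5,8.5]
}}

```text
clock: 39.92
tcp_pos: [0.4962, -0.1101, 0.2238]
eef_rot: [-2.2, -2.239, -0.003]
contact_force: [0.8, 0.5, 0.5]
opening: 0.0852
```

```bash
python3 - <<'E'
from h import *
st=observe();print(st["clock"],st["tcp_pos"],st["contact_force"],st["opening"])
d=capture("scene");c=cam(d);cv2.imwrite("pics/s9.png",cv2.resize(d["image"][110:410,100:520],None,fx=1.9,fy=1.9,interpolation=2))
for n,p in (("radio_large_mid","pocket_large"),("radio_medium_mid","pocket_medium"),("radio_small_mid","pocket_small"),("battery_mid","pocket_battery"),("stapler",""),("sanitiser","")):
    q=proj(c,np.array([[*G[p],.09]]))[0].round() if p else None
    print(n,q,[(round(r["confidence"],2),np.round(r["rect"]).tolist()) for r in find_in(n,"scene")])
E
```

```text
39.9167 [ 0.49623868 -0.11011957  0.22381683] [0.82603193 0.4986311  0.45197687] 0.08523832432750583
radio_large_mid [220. 338.] [(0.78, [222.0, 338.0, 38.0, 48.0]), (0.66, [446.0, 172.0, 18.0, 36.0])]
radio_medium_mid [413. 230.] [(0.82, [413.0, 236.0, 34.0, 43.0]), (0.74, [221.0, 338.0, 42.0, 53.0])]
radio_small_mid [447. 164.] [(0.87, [193.0, 244.0, 18.0, 40.0]), (0.75, [445.0, 172.0, 21.0, 32.0])]
battery_mid [314. 302.] [(0.97, [315.0, 308.0, 27.0, 36.0])]
stapler None [(0.72, [344.0, 263.0, 45.0, 50.0]), (0.61, [142.0, 294.0, 49.0, 61.0])]
sanitiser None [(0.93, [141.0, 295.0, 48.0, 62.0])]
```

View pics/s9.png

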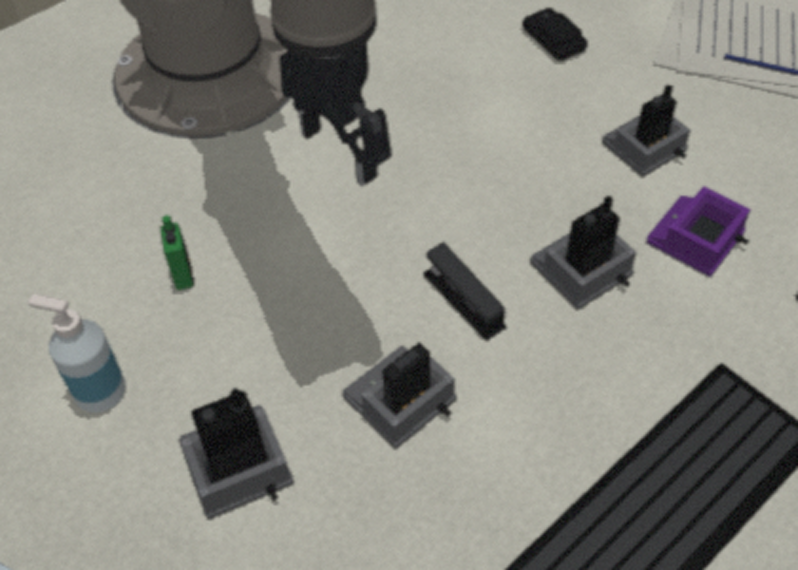

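All four items stand upright in their own grey chargers. The stapler, sanitiser, green radio and purple charger are where they were, and the gripper is clear of everything. Handing in.

```bash
python3 -c "
from station import manip; print(manip.hand_in())"
```

```text
the job is handed in; nothing more can be done
None
```

All three radios and the spare battery are upright in the grey chargers made for their sizes. I handed the job in at about 40 s. Each was lowered until the wrist force showed the pocket floor (6 to 20 N), at the height expected to about 1 mm, then released.

- **Failed first grasp:** my first grip on the large radio closed on nothing. The pictures showed the real fingertips ending about 32 mm short of the reported TCP. I went about 3 cm lower for every grasp, and the jaws then stopped at roughly each item's thickness.
- **Last checks:** the final scene picture shows all four seated. The stapler and sanitiser are within about 1 to 2 pixels of their first position, and the green radio and purple charger look unmoved. The gripper is open and clear of everything.
- **Disagreements:** the pocket positions from the wrist camera and from the fixed cameras differed by 2 to 4 mm. I aimed between the two, and all four went in without snagging.
- **Stray detections:** in the last picture the networks also reported a few wrong matches, such as the green look-alike as the small radio. The picture itself settles those.

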